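Load the tape stand

ROBOT

A 6-joint arm with a two-finger parallel gripper is mounted at the origin on a cart in front of the work surface, level with it; the furniture and walls round the work are solid. World frame = base frame: x ahead of the robot, y to its left, z up, the work surface at z = 0. Lengths are in m, angles in rad, forces in N, time in s.
With the tool pointing down it reaches from about 0.35 to 0.725 m from the base axis. Payload 4.3 kg.
Tool frame: the origin (TCP) lies between the finger pads; the fingertips stand 19 mm ahead of it and the grasp point (between the pads) is the TCP; z points along the fingers, y is the line along which they close (so a half turn about z gives the same grasp; the last joint's range is limited). The gripper opens to 85 mm and grips with 20 to 120 N. Pads are 22 mm wide; open, the fingers measure 114 mm over their backs; the gripper's body (76 mm by 85 mm) begins 54 mm behind the grasp point. The pads swing forward as they close: fully open they stand 13 mm farther back than shut.
Start: joints at [-1.238, 0.377, 0.081, 1.274, 0, 1.46], TCP at [0.246, -0.52, 0.25] pointing down, gripper open.
Joint ranges: [-2.72, 2.72], [-0.84, 1.66], [-1.02, 1.22], [-1.77, 2.12], [-1.37, 1.28], [-3.14, 3.14]. Speed limits (rad/s): [2.57, 2.57, 3.14, 3.14, 3.14, 3.14].

INTERFACE

Orientations are given as a rotation vector (axis times angle).
In Python, from plant import movep, move_straight, move_j, ungrasp, close_gripper, pause, ik, read_state, camera, PlanningError, sign_off gives the robot as it stands. The module is installed in compiled form; this text tells all that it offers. Calls block until the motion is done:
- movep(position, orientation): joint-space move of the TCP to a pose.
- move_straight(position, rot=None, feed=0.15): straight line of the TCP; rot=None keeps the orientation; feed is the mean speed in m/s.
- move_j(angles): joint-space move.
- ungrasp() and close_gripper(): open the fingers fully, or close them until they stop; the grip force is fixed at half the most.
- pause(seconds).
- ik(position, orientation): joint angles nearest the present ones, or None.
- read_state(): the state.
- camera(name): name is "scene" or "top"; returns a dict with "color" (384x512x3 uint8, blue, green, red), "z_map" (384x512 float32, m along the optical axis (not along the pixel's ray), 0 where there is no reading), "fx", "fy", "cx", "cy" (pixels), "R" (3x3) and "t" (3): a world point X has camera coordinates R X + t. Camera axes: x right, y down, z forward; pixel columns grow to the right and rows downward; lengths in m; the calibration is good to about 2 mm. A picture is of the moment at which its call begins.
A pose or a line that the arm cannot do raises PlanningError and nothing moves.
- sign_off(): hands the job in; it is judged then, once.
The state is a dict: "time_s": time; "qpos": joint angles; "dq": joint speeds; "joint_efforts": joint torques, N m; "eef_pos": TCP position; "orientation": TCP orientation; "force": force on the tool from outside, world axes, zero at the start; "moment": the same for the moment, N m; "grip_width": finger opening in m; "grasp_force": force on a finger pad.
Only numpy, scipy, OpenCV 4.12 (cv2) and the standard library are available. Lean on these libraries where they do the work, as an engineer would, in place of code of your own. Each camera call takes 0.05 s, during which the arm holds its last target. There are 200 camera calls.

TASK

Put the three loose rolls of masking tape on the post of the empty tape stand, lying flat: the largest at the bottom, the middle one on it and the smallest on top. Then slide the loose metal sleeve over the thin tip of the post, all the way down onto the top roll, and let go. Leave the blue cap and the paint brush where they lie, and leave the other, loaded stand as it is.

Things in the scene. Friction and masses are not known exactly. Their poses are not given: they have to be found in the camera images.
- stand: The empty tape stand, fixed to the table. Round dark base 80 mm across and 6 mm thick; in its centre a bare upright steel post 17 mm across up to 50 mm above the table, then a thin tip 10.4 mm across up to 64 mm, which tapers to 4 mm across at the very top at 68.5 mm. Origin: centre of the base's underside; z up along the post.
- full_stand: A second stand, the same but already loaded: two tape rolls 50 mm across and a metal sleeve hide its post; 76 mm high, base 80 mm across. Fixed, not to be handled: only an obstacle. Origin: centre of the base's underside.
- roll_large: Largest loose roll of yellow masking tape, lying flat: 66 mm across, 20 mm high, hole 26 mm. Grasp it across the outside. Origin: centre of its underside; z up.
- roll_middle: Middle loose roll of yellow masking tape, lying flat: 56 mm across, 16 mm high, hole 24 mm. Origin: centre of its underside; z up.
- roll_small: Smallest loose roll of yellow masking tape, lying flat: 44 mm across, 12 mm high, hole 26 mm. Origin: centre of its underside; z up.
- sleeve: Loose aluminium sleeve with dark grooves, standing upright: 34 mm across, 22 mm high, straight bore 12 mm right through. Origin: centre of its underside; z up along the bore. The rolls stacked are 48 mm high, so that in place its underside is 54 mm above the table.
- blue_cap: Bystander: small blue plastic bottle cap, 33 mm across, 19 mm high, loose. Origin: centre of its underside.
- brush: Bystander: wooden paint brush lying on the table, 172 mm long (its y axis), 8 mm wide, 7 mm high, loose. Origin: about its middle, on the underside.
Mind the look-alikes: they are no part of the job. Leave any pink or red look-alike of the roll_large alone.

How it is judged:
On the way, in this order (a step that is already met when the one before it is completed fails the run):
1. the large roll lies flat on the stand's base, round the post (horizontal distance between roll_large and stand below 0.008 m and z of roll_large in the frame of stand between 0.003 and 0.009 m and angle between roll_large's own z axis and vertical below 0.1 rad), for 0.2 s.
2. the middle roll lies flat on the large one, round the post (horizontal distance between roll_middle and stand below 0.008 m and z of roll_middle in the frame of stand between 0.023 and 0.029 m and angle between roll_middle's own z axis and vertical below 0.1 rad), for 0.2 s.
3. the small roll lies flat on the middle one, round the post (horizontal distance between roll_small and stand below 0.008 m and z of roll_small in the frame of stand between 0.039 and 0.045 m and angle between roll_small's own z axis and vertical below 0.1 rad), for 0.2 s.
4. the sleeve is on the tip, down on the small roll (horizontal distance between sleeve and stand below 0.004 m and z of sleeve in the frame of stand between 0.051 and 0.057 m and angle between sleeve's own z axis and vertical below 0.1 rad), for 0.2 s.
At the end, for the whole second after the job is handed in: Round the empty stand's post lie, bottom up, the large, middle and small roll (axes within 8 mm of it), and the sleeve (within 4 mm) on the small roll; undersides 6, 26, 42 and 54 mm above the table, each to 3 mm; tilts under 0.1 rad; all at rest and released (all of step 1 and all of step 2 and all of step 3 and all of step 4 and linear speed of each of roll_large, roll_middle, roll_small, sleeve below 0.02 m/s and contact force between the fingers and roll_large below 0.05 N and contact force between the fingers and roll_middle below 0.05 N and contact force between the fingers and roll_small below 0.05 N and contact force between the fingers and sleeve below 0.05 N); the robot touches nothing.
It fails at once if the blue cap is shifted by more than 30 mm (distance of blue_cap from where it was at the start of the episode above 0.03 m).
It fails at once if the paint brush is shifted by more than 30 mm (distance of brush from where it was at the start of the episode above 0.03 m).
It also fails if it takes over 96 s, if anything falls off the work surface, if the arm or the gripper's body presses on something with over 40 N, if the wrist force passes 120 N, or if a joint passes its speed limit or range.

## Working session

There is one attempt and no reset: what is moved stays moved. The work goes in short steps, each a Python script; the robot and the scene stay as the last script left them, time stands still between calls to the robot, and variables do not carry over. Pictures are saved under pics/ and viewed, at most 14 in all, crops included, and the job is handed in when it is done.

```bash
mkdir -p pics; python3 - <<'E'
from plant import *
import cv2,numpy as np
for n in("scene","top"):
    c=camera(n); np.savez(f"{n}0.npz",**c); cv2.imwrite(f"pics/{n}0.png",cv2.resize(c["color"],(800,600)) if 0 else c["color"])
    print(n,c["fx"],c["cx"],c["cy"],c["R"].round(3).tolist(),c["t"].round(3).tolist(), (-c["R"].T@c["t"]).round(3))
s=read_state();print(s["orientation"],s["grip_width"],s["time_s"])
E
```

```text
scene 483.70541373018347 258.4522066017567 195.2306145557448 [[0.354, 0.935, -0.017], [0.739, -0.29, -0.608], [-0.573, 0.203, -0.794]] [-0.134, -0.325, 1.402] [ 1.091 -0.253  0.913]
top 415.5946082892506 259.7430452811571 193.18358021406408 [[0.009, -1.0, 0.023], [-0.993, -0.011, -0.114], [0.115, -0.022, -0.993]] [-0.05, 0.473, 1.049] [ 0.35  -0.022  1.097]
[-3.06317197e+00 -6.89412171e-01  3.33382245e-04] 0.08523058382489364 0.1
```

View pics/scene0.png

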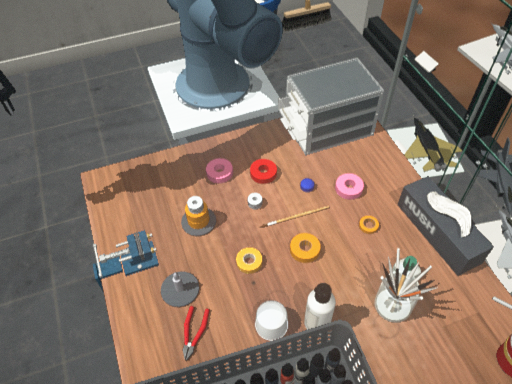

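View pics/top0.png

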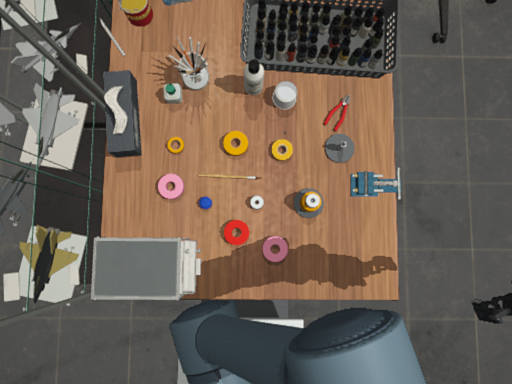

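Scene (scene px / top px):
- **Stands:** the empty one is at (180,289)/(340,148). The loaded one is at (198,215)/(310,202).
- **Large roll candidates:** orange (305,247)/(235,143), red (263,171)/(236,232), pink (350,186)/(171,186) and mauve (219,171)/(275,249). I choose the orange one, because yellow/orange is the described tape colour.
- **Middle roll:** yellow (249,260)/(282,150).
- **Small roll:** (369,224)/(176,145).
- **Sleeve:** (256,200)/(257,202). The look-alike is the sleeve on the loaded stand.
- **Bystanders:** cap at (307,184)/(205,203), brush at (230,177) in top.

```bash
cat > vis.py <<'E'
import cv2,numpy as np
SEED=dict(large=((305,247),(235,143)),middle=((249,260),(282,150)),small=((369,224),(176,145)),sleeve=((256,200),(257,202)),
 stand=((180,289),(340,148)),full=((198,215),(310,202)),cap=((307,184),(205,203)))
def world(c):
    v,u=np.mgrid[0:384,0:512]; d=c["z_map"]
    P=np.stack([(u-c["cx"])/c["fx"]*d,(v-c["cy"])/c["fy"]*d,d],-1)
    W=(P-c["t"])@c["R"]; W[d==0]=np.nan; return W
def ray(c,uv):
    d=c["R"].T@np.array([(uv[0]-c["cx"])/c["fx"],(uv[1]-c["cy"])/c["fy"],1.]); return -c["R"].T@c["t"],d
def onplane(c,uv,z):
    o,d=ray(c,uv); return o+d*(z-o[2])/d[2]
def tri(c1,p1,c2,p2):
    o,d=ray(c1,p1);q,e=ray(c2,p2); s=np.linalg.lstsq(np.stack([d,-e],1),q-o,rcond=None)[0]
    a,b=o+s[0]*d,q+s[1]*e; return (a+b)/2,np.linalg.norm(a-b)
def circ(P):  # Kasa fit
    A=np.c_[2*P[:,:2],np.ones(len(P))]; x=np.linalg.lstsq(A,(P[:,:2]**2).sum(1),rcond=None)[0]
    return x[:2],np.sqrt(x[2]+x[0]**2+x[1]**2)
E
python3 - <<'E'
from vis import *
S,T=[dict(np.load(f"{n}0.npz")) for n in("scene","top")]
for k,(ps,pt) in SEED.items():
    for n,c,p in(("scene",S,ps),("top",T,pt)):
        W=world(c); r=34; sl=np.s_[p[1]-r:p[1]+r,p[0]-r:p[0]+r]
        Q=W[sl].reshape(-1,3); o=onplane(c,p,0.015)
        Q=Q[np.hypot(*(Q[:,:2]-o[:2]).T)<.05]; tab=np.nanmedian(Q[Q[:,2]<.004][:,2]) if (Q[:,2]<.004).any() else np.nan
        H=Q[Q[:,2]>.0035]; zt=np.nanpercentile(H[:,2],85); U=H[H[:,2]>zt-.004]
        (x,y),R=cv2.minEnclosingCircle((U[:,:2]*1000).astype(np.float32))
        print(k,n,"tab%.4f top%.4f max%.4f"%(tab,zt,H[:,2].max()),"c",round(x,1),round(y,1),"R%.1f"%R,len(U))
big=[cv2.resize(c["color"][p[1]-35:p[1]+35,p[0]-45:p[0]+45],(360,280),interpolation=cv2.INTER_CUBIC) for c,p in((S,SEED["large"][0]),(T,SEED["large"][1]),(S,SEED["stand"][0]),(T,SEED["stand"][1]))]
cv2.imwrite("pics/crop.png",np.vstack([np.hstack(big[:2]),np.hstack(big[2:])]))
E
```

```text
large scene tab-0.0012 top0.0203 max0.0245 c 609.8 21.4 R33.8 525
large top tab0.0004 top0.0222 max0.0279 c 607.0 20.9 R32.6 348
middle scene tab-0.0010 top0.0160 max0.0195 c 593.3 -103.7 R28.7 376
middle top tab0.0003 top0.0181 max0.0230 c 591.6 -102.3 R28.0 230
small scene tab-0.0013 top0.0118 max0.0150 c 604.2 180.5 R22.7 174
small top tab0.0002 top0.0139 max0.0190 c 601.3 179.6 R21.8 123
sleeve scene tab-0.0012 top0.0218 max0.0249 c 451.8 -36.7 R17.3 114
sleeve top tab0.0002 top0.0236 max0.0270 c 450.5 -36.5 R16.4 102
stand scene tab0.0002 top0.0101 max0.0675 c 611.7 -253.8 R46.8 357
stand top tab0.0009 top0.0095 max0.0723 c 604.2 -260.5 R44.1 438
full scene tab-0.0002 top0.0715 max0.0799 c 453.1 -174.2 R17.2 161
full top tab0.0005 top0.0745 max0.0800 c 451.0 -173.8 R17.0 131
cap scene tab-0.0014 top0.0175 max0.0200 c 451.8 96.5 R15.3 89
cap top tab0.0003 top0.0188 max0.0231 c 447.6 97.8 R16.1 107
```

View pics/crop.png

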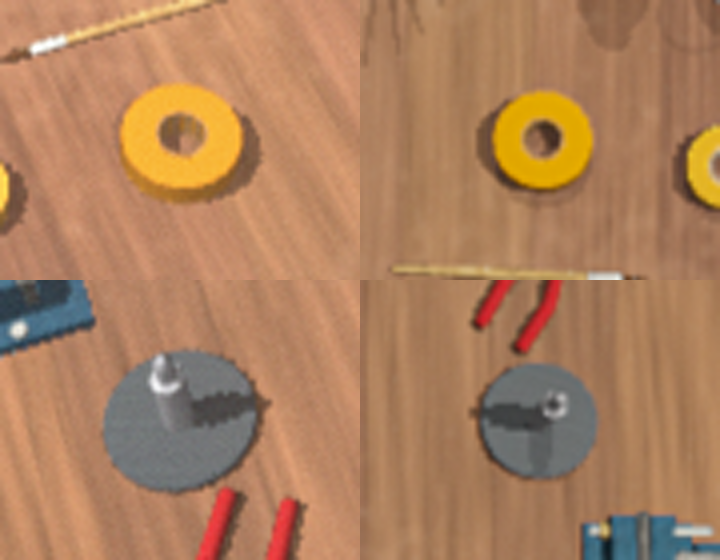

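The crop shows a broad yellow-orange roll with R 33 mm and height about 20 mm, so it is the right one. It also shows the bare stand, with the post tip at scene (176,273) and top (344,144), and the pliers nearby. Heights and radii from both views match the text. Next I fit the stand and check where the fingertips sit when open and shut.

```bash
python3 - <<'E'
from vis import *
from plant import *
S,T=[dict(np.load(f"{n}0.npz")) for n in("scene","top")]
for n,c,p in(("scene",S,SEED["stand"][0]),("top",T,SEED["stand"][1])):
    hsv=cv2.cvtColor(c["color"],cv2.COLOR_BGR2HSV); m=(hsv[...,1]<75).astype(np.uint8)
    roi=np.zeros_like(m); cv2.circle(roi,p,32,1,-1); m=cv2.morphologyEx(m&roi,cv2.MORPH_OPEN,np.ones((3,3)))
    cs,_=cv2.findContours(m,0,cv2.CHAIN_APPROX_NONE); k=max(cs,key=cv2.contourArea)
    h=cv2.convexHull(k)[:,0]; P=np.array([onplane(c,q,.006) for q in h])
    ce,r=circ(P)
    for _ in range(3):
        g=abs(np.hypot(*(P[:,:2]-ce).T)-r)<.002; ce,r=circ(P[g])
    W=world(c); Q=W[p[1]-40:p[1]+40,p[0]-40:p[0]+40].reshape(-1,3); Q=Q[np.hypot(*(Q[:,:2]-[.605,-.258]).T)<.04]
    t=Q[Q[:,2]>.045]
    print(n,ce.round(4),r.round(4),g.sum(),len(g),"post pts",np.nanmedian(t,0).round(4),len(t),"ztop",t[:,2].max().round(4))
print("tip tri",tri(S,(176.25,272.5),T,(343.75,144.3)))
for rv in([np.pi,0,0],[0,np.pi,0]):
    for q in([.608,.021,.12],[.608,-.257,.12],[.451,-.036,.12],[.603,.18,.1]): 
        a=ik(q,rv); print(rv,None if a is None else np.round(a,2))
E
```

```text
scene [ 0.6026 -0.2586] 0.04 24 24 post pts [ 0.605  -0.2586  0.053 ] 67 ztop 0.0675
top [ 0.6012 -0.2587] 0.0398 24 24 post pts [ 0.5989 -0.2571  0.0514] 39 ztop 0.0723
tip tri (array([ 0.59718781, -0.25666981,  0.06301488]), np.float64(0.002594346805983012))
[3.141592653589793, 0, 0] [-0.07  0.51 -0.06  1.    0.    3.07]
[3.141592653589793, 0, 0] [-0.5   0.61  0.11  1.08  0.    2.65]
[3.141592653589793, 0, 0] [-0.22  0.22 -0.49  0.86  0.    2.92]
[3.141592653589793, 0, 0] [ 0.19  0.56 -0.02  0.99  0.   -2.95]
[0, 3.141592653589793, 0] [-0.07  0.51 -0.06  1.    0.   -0.07]
[0, 3.141592653589793, 0] [-0.5   0.61  0.11  1.08  0.   -0.5 ]
[0, 3.141592653589793, 0] [-0.22  0.22 -0.49  0.86  0.   -0.22]
[0, 3.141592653589793, 0] [ 0.19  0.56 -0.02  0.99  0.    0.19]
```

```bash
python3 - <<'E'
from vis import *
from plant import *
D=[0,np.pi,0]; p=np.array([.608,.021,.12])
movep(p,D)
def look(tag):
    ims=[]
    for n in("scene","top"):
        c=camera(n); W=world(c); np.savez(f"{n}_{tag}.npz",**c)
        m=(np.hypot(W[...,0]-p[0],W[...,1]-p[1])<.065)&(W[...,2]>.045)&(W[...,2]<.2)
        z=W[m][:,2]; print(tag,n,m.sum(),np.sort(z)[:12:2].round(4) if m.sum() else "")
        u=c["R"]@p+c["t"]; u=(int(u[0]/u[2]*c["fx"]+c["cx"]),int(u[1]/u[2]*c["fy"]+c["cy"])); 
        ims.append(cv2.resize(c["color"][max(u[1]-50,0):u[1]+50,u[0]-50:u[0]+50],(380,380)))
    return np.hstack(ims)
a=look("open"); close_gripper(); s=read_state(); print(s["time_s"],s["grip_width"],s["eef_pos"])
look("shut"); ungrasp(); print(read_state()["time_s"],read_state()["force"])
cv2.imwrite("pics/open.png",a)
E
```

```text
open scene 766 [0.1141 0.1145 0.115  0.1157 0.1165 0.1167]
open top 95 [0.1253 0.1276 0.1294 0.1316 0.1343 0.1418]
3.325 -0.00021514034328394167 [0.60799863 0.02105767 0.11998468]
shut scene 993 [0.1032 0.1036 0.1049 0.1065 0.1071 0.108 ]
shut top 111 [0.156  0.1653 0.1679 0.1731 0.1737 0.1741]
4.2083 [-0.61651736 -0.01970048 -0.34899224]
```

View pics/open.png

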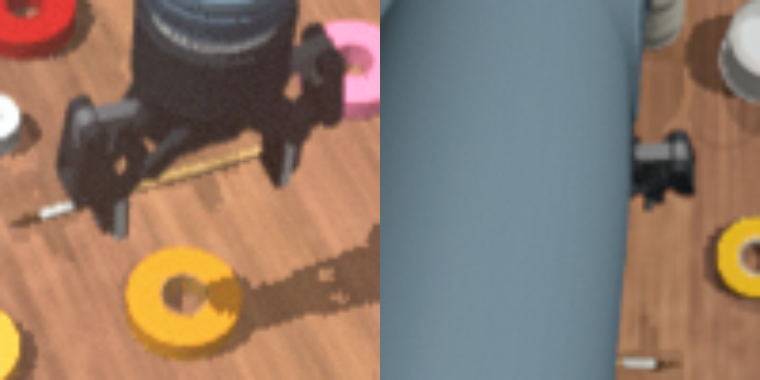

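Fingertips sit about 6 mm ahead of the TCP when open and about 17–19 mm when shut. The grasp heights below allow for that. Large roll first.

```bash
cat > job.py <<'E'
from vis import *
from plant import *
D=[0,np.pi,0]; STAND=np.array([.602,-.2586])
def f(tag):
    s=read_state(); print(tag,"t%.1f"%s["time_s"],"w%.4f"%s["grip_width"],"g%.1f"%s["grasp_force"],np.round(s["force"],1),np.round(s["eef_pos"],4)); return s
def pick(xy,z):
    movep([*xy,.11],D); move_straight([*xy,z],feed=.1); f("down"); close_gripper(); f("closed")
    move_straight([*xy,.125],feed=.15); f("lift")
def lower(xy,zs,flim=8,feed=.06):
    f0=np.array(read_state()["force"])
    for z in zs:
        move_straight([*xy,z],feed=feed); s=f("z%.3f"%z)
        if s["force"][2]-f0[2]>flim: print("contact"); return False
    return True
E
python3 - <<'E'
from job import *
pick((.6085,.021),.017)
move_straight([*STAND,.125],feed=.25)
c=camera("scene"); np.savez("h1.npz",**c); cv2.imwrite("pics/h1.png",cv2.resize(c["color"][180:340,90:290],(800,640))[:600])
print(lower(STAND,[.085,.07,.06,.045,.03,.0245]))
E
```

```text
down t5.5 w0.0856 g0.0 [-0.1  0.3  0.1] [0.6092 0.0209 0.0177]
closed t5.9 w0.0630 g67.9 [-1.4  0.4  6.3] [0.6095 0.021  0.0183]
lift t6.7 w0.0633 g67.2 [-0.7  1.1 -0.9] [0.6077 0.021  0.1239]
z0.085 t8.9 w0.0628 g67.2 [ 0.8  1.1 -1.4] [ 0.6022 -0.2587  0.0852]
z0.070 t9.3 w0.0629 g67.2 [-0.5 -0.3 -0.7] [ 0.6014 -0.2583  0.0692]
z0.060 t9.6 w0.0631 g67.2 [-0.8 -0.  -0.3] [ 0.6015 -0.2583  0.0593]
z0.045 t10.0 w0.0632 g67.2 [ 0.1  1.1 -0.8] [ 0.6014 -0.2583  0.0442]
z0.030 t10.4 w0.0628 g67.2 [-0.6  0.6 -1.5] [ 0.6014 -0.2583  0.0292]
z0.025 t10.6 w0.0630 g67.1 [-0.3 -0.3 -0.5] [ 0.602  -0.2586  0.0244]
True
```

View pics/h1.png

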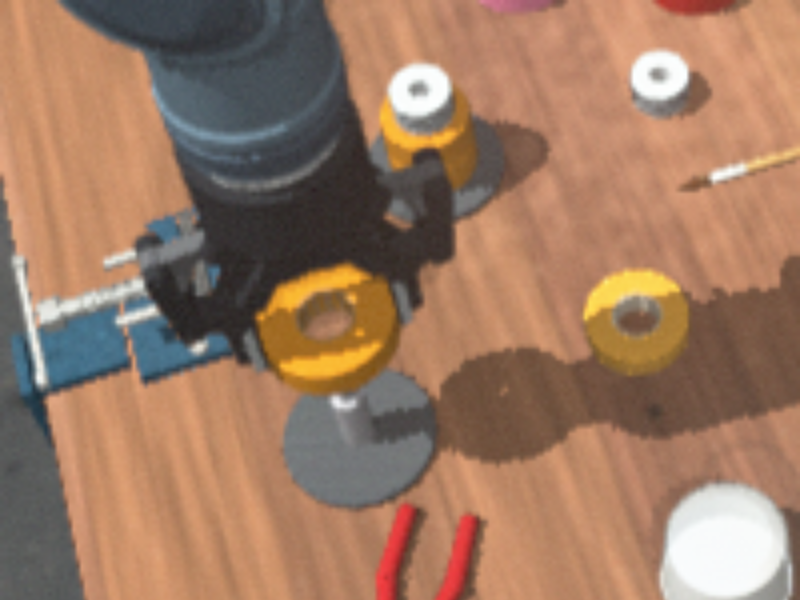

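The picture shows the held roll at about (330,330) directly above the post tip at (345,400), with the vise and the loaded stand clear. The roll went down without contact and its underside is at 6 mm. I release it, check, then do the middle roll.

```bash
cat >> job.py <<'E'
def release(xy):
    ungrasp(); f("rel"); p=read_state()["eef_pos"]; move_straight([*xy,.125],feed=.15)
def check(z,xy=STAND):
    c=camera("scene"); W=world(c); q=c["R"]@np.array([*xy,z])+c["t"]; 
    m=(np.hypot(W[...,0]-xy[0],W[...,1]-xy[1])<.045)&(abs(W[...,2]-z)<.004)
    sat=cv2.cvtColor(c["color"],cv2.COLOR_BGR2HSV)[...,1]; U=W[m&(sat>130)]
    if len(U)>5: print("check",cv2.minEnclosingCircle((U[:,:2]*1000).astype(np.float32)),np.median(U[:,2]).round(4),len(U))
    return c
E
python3 - <<'E'
from job import *
release(STAND)
M=(.5925,-.103); movep([*M,.11],D); check(.026)
pick(M,.0165)
move_straight([*STAND,.125],feed=.2); print(lower(STAND,[.09,.075,.065,.05,.0435]))
E
```

```text
rel t11.0 w0.0853 g0.0 [ 0.3 -0.5 -1. ] [ 0.6021 -0.2587  0.0246]
check ((602.3456420898438, -259.17547607421875), 33.65620422363281) 0.0249 559
down t13.9 w0.0855 g0.0 [ 1.1 -0.4  0.9] [ 0.5932 -0.1032  0.0172]
closed t14.3 w0.0531 g62.5 [-0.9 -0.9  5.4] [ 0.5932 -0.1032  0.0178]
lift t15.2 w0.0527 g62.8 [ 0.3  0.2 -1.2] [ 0.5918 -0.1028  0.124 ]
z0.090 t16.8 w0.0530 g62.8 [-0.3 -1.3  0.2] [ 0.602  -0.2587  0.09  ]
z0.075 t17.2 w0.0529 g62.8 [ 0.2 -0.4 -0.8] [ 0.6014 -0.2583  0.0743]
z0.065 t17.6 w0.0530 g62.8 [-0.5 -0.3 -0.2] [ 0.6015 -0.2583  0.0643]
z0.050 t17.9 w0.0531 g62.8 [ 0.2 -0.4 -0.8] [ 0.6014 -0.2583  0.0492]
z0.043 t18.2 w0.0529 g63.0 [ 1.9 -0.5  0.8] [ 0.6028 -0.259   0.0439]
True
```

```bash
python3 - <<'E'
from job import *
release(STAND)
M=(.6025,.180); movep([*M,.11],D); check(.042)
pick(M,.019)
move_straight([*STAND,.125],feed=.25); print(lower(STAND,[.1,.09,.08,.068,.0615]))
release(STAND); M=(.451,-.0366); movep([*M,.11],D); c=check(.054)
cv2.imwrite("pics/three.png",cv2.resize(c["color"][200:340,100:275],(700,560)))
f("")
E
```

```text
rel t18.6 w0.0854 g0.0 [-0.   0.1 -0.2] [ 0.6019 -0.2585  0.0434]
check ((602.9700317382812, -259.207763671875), 29.05265235900879) 0.0409 389
down t22.3 w0.0854 g0.0 [ 0.2  0.3 -0. ] [0.6032 0.1802 0.0198]
closed t22.8 w0.0410 g61.0 [-0.6 -0.   5.8] [0.6032 0.1801 0.0199]
lift t23.6 w0.0408 g60.5 [-0.7 -0.4 -0.7] [0.6017 0.1798 0.1238]
z0.100 t26.1 w0.0407 g60.5 [ 0.5 -0.4 -0.6] [ 0.6017 -0.2584  0.0995]
z0.090 t26.4 w0.0407 g60.5 [-0.1  0.   0. ] [ 0.6016 -0.2584  0.0894]
z0.080 t26.8 w0.0407 g60.5 [-0.3  0.2 -0.5] [ 0.6015 -0.2583  0.0793]
z0.068 t27.1 w0.0406 g60.5 [-0.1  0.   0.2] [ 0.6014 -0.2583  0.0672]
z0.061 t27.4 w0.0408 g60.7 [ 0.4 -0.6  1.4] [ 0.6026 -0.259   0.0618]
True
rel t27.9 w0.0854 g0.0 [-0.4 -0.7  0.1] [ 0.6019 -0.2585  0.0614]
check ((603.7824096679688, -258.7603454589844), 22.241910934448242) 0.0528 221
 t29.5 w0.0858 g0.0 [-0.4 -0.6  0.5] [ 0.4526 -0.0375  0.1102]
```

View pics/three.png

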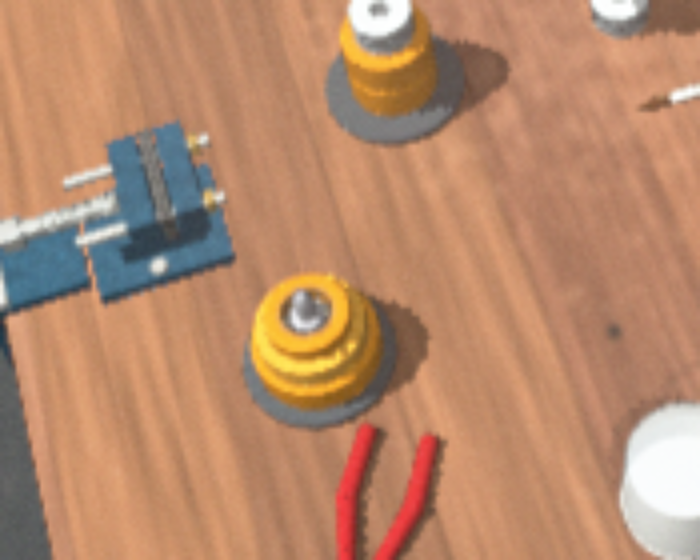

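The picture shows the three rolls stacked, with the tip showing at (307,300). Now I take the sleeve and check its alignment above the tip before lowering it.

```bash
python3 - <<'E'
from job import *
# post tip from the unobstructed view: bright post pixels, first images
pick((.451,-.0366),.022)
P=np.array([.602,-.2585]); move_straight([*P,.125],feed=.2); move_straight([*P,.097],feed=.1); pause(.3); s=f("hover")
for n in("scene","top"):
    c=camera(n); np.savez(f"hov_{n}.npz",**c)
    if n=="scene":
        q=c["R"]@np.array([*P,.08])+c["t"]; u,v=int(q[0]/q[2]*c["fx"]+c["cx"]),int(q[1]/q[2]*c["fy"]+c["cy"]); print(u,v)
        cv2.imwrite("pics/hov.png",cv2.resize(c["color"][v-35:v+35,u-40:u+40],(640,560),interpolation=cv2.INTER_CUBIC))
E
```

```text
down t30.8 w0.0849 g0.0 [-0.4  0.1  0.2] [ 0.4516 -0.0367  0.0225]
closed t31.4 w0.0317 g58.9 [-0.7  0.3  6.1] [ 0.4513 -0.0367  0.0227]
lift t32.2 w0.0321 g59.5 [ 0.2 -0.3 -2.3] [ 0.4504 -0.0365  0.1242]
hover t34.4 w0.0317 g59.5 [-0.7  0.3 -0.2] [ 0.6024 -0.2587  0.0977]
173 270
```

View pics/hov.png

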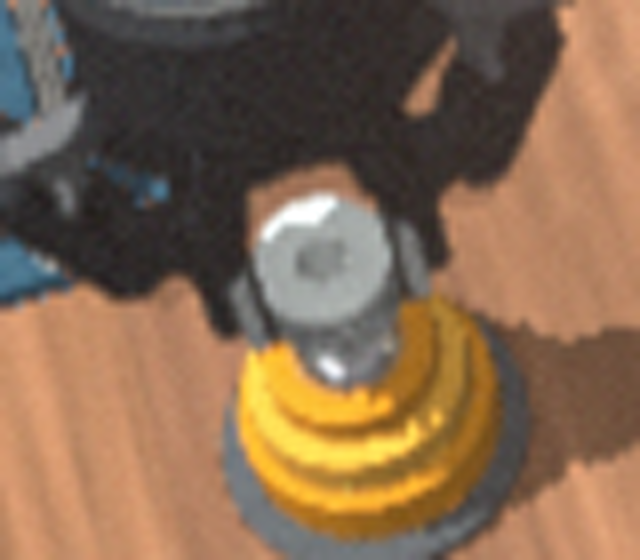

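The picture shows the sleeve held upright, bore centre at crop (322,260), i.e. scene px (173.3,267.5), with the post shoulder just below it at (335,365). I'll turn that into a lateral offset.

```bash
python3 - <<'E'
from vis import *
c=dict(np.load("hov_scene.npz")); S=dict(np.load("scene0.npz")); T=dict(np.load("top0.npz"))
print("bore",onplane(c,(133+322/8-.5,235+260/8-.5),.097))
# outer top rim of the sleeve: grey bright blob
W=world(c); Q=W[235:305,133:213].reshape(-1,3); col=c["color"][235:305,133:213].reshape(-1,3)
m=(abs(Q[:,2]-.096)<.004)&(np.hypot(Q[:,0]-.603,Q[:,1]+.2586)<.02)&(col.min(1)>110); print("rim",cv2.minEnclosingCircle((Q[m,:2]*1000).astype(np.float32)),m.sum(),np.median(Q[m],0))
# post: bright pixels in the bare view; axis edges per row
g=S["color"][262:300,165:190]; gm=g.min(2); print(gm[4:26])
E
```

```text
bore [ 0.60341226 -0.25856089  0.097     ]
rim ((603.0841064453125, -259.5537414550781), 17.24897575378418) 186 [ 0.60344227 -0.25846455  0.09595763]
[[105 102 106 101  99 103  99  96  98  96 108 105 101 103 103 106 106 108
   98  99  96 101  94  87  93]
 [ 97 109 102 102  99 101 100  92  91  96 103 100 102  99 106 104 107 108
  103 100  99  95  92  92  96]
 [ 97 103 106 103 101 105 104  98 100  95 106 106 100  99 102 105 110 107
  106 102  97  91  97  94  92]
 [ 97  97 108 107 101 101 101 104  98  99  96 103 100  96 101 103 106 109
  109 102  98  93  97  94  93]
 [ 92  99 107 101 104  97 102  97  95  93  97 103 100  99 101 102 102 108
  109  98  94  95  93  97  91]
 [ 93  95 104 106 101  97 104  95  95 101  96 103 104 106 108 107 102 113
  114 101 108 100  95  94  94]
 [ 84  94 106 109 106 101  97 100 107 129 133  99 107 118 118 121 120 117
  120 117 120 112  97  99  92]
 [ 89  89  96 102 103 101  95 112 130 189 187 112  94 114 115 114 117 117
  115 118 114 116 115 115 105]
 [ 90  88  94 103 105 108 111 122 164 209 197 129  99 116 129 121 117 118
  118 114 116 119 119 118 116]
 [ 84
[... 660 characters left out ...]
93 233 223 213 207 188 129  96  88 110
  115 117 116 115 119 122 108]
 [116 112 116 117 115 115 118 115 131 162 160 165 152 118  97  92  88  93
  116 117 117 109 106 104  80]
 [118 118 116 120 116 117 116 116 122 141 131 126 117 102 101  95  94  91
  106 113 105  75  74  74  70]
 [117 113 110 117 113 113 114 120 119 135 135 125 113 106 103  97  92  84
   75  75  72  66  67  69  68]
 [116 115 114 117 116 118 117 118 115 129 135 128 114 105 103  97  93  83
   64  67  71  69  71  71  73]
 [117 115 118 115 116 114 117 114 119 124 139 132 121 109 106  97 100  90
   71  68  66  71  73  70  73]
 [116 117 117 114 114 118 116 115 116 120 136 132 123 113 109 104  97  92
   81  73  74  71  72  70  70]]
```

The offset between bore and post axis is under 1 mm, well inside the tip's taper capture. I lower it in small steps, watching the force.

```bash
python3 - <<'E'
from job import *
P=(.6016,-.2585)
print(lower(P,[.093,.09,.0885,.087,.0855,.084],flim=8,feed=.03))
E
```

```text
z0.093 t34.8 w0.0318 g59.5 [ 0.9 -0.   0.7] [ 0.6012 -0.2583  0.0925]
z0.090 t35.1 w0.0318 g59.5 [-0.3  0.4 -0.9] [ 0.6014 -0.2584  0.0896]
z0.088 t35.3 w0.0318 g59.5 [-0.9 -0.2 -0.8] [ 0.6016 -0.2585  0.0884]
z0.087 t35.6 w0.0318 g59.5 [ 0.7 -0.2 -0.4] [ 0.6015 -0.2584  0.0869]
z0.086 t35.8 w0.0317 g59.5 [-0.8  0.6 -0.6] [ 0.6015 -0.2584  0.0854]
z0.084 t36.1 w0.0319 g59.5 [ 0.7  0.4 -0.9] [ 0.6015 -0.2584  0.0839]
True
```

The sleeve is below the full-diameter start of the tip with no contact force, so it is on. I lower it the rest of the way and release.

```bash
python3 - <<'E'
from job import *
P=(.6016,-.2585)
print(lower(P,[.081,.079,.0772],flim=8,feed=.03))
ungrasp(); f("rel"); move_straight([*P,.15],feed=.12); movep([.5,.0,.25],D); f("away")
c=camera("scene"); W=world(c); np.savez("end.npz",**c)
m=(np.hypot(W[...,0]-.602,W[...,1]+.2586)<.022)&(W[...,2]>.068)
print(cv2.minEnclosingCircle((W[m][:,:2]*1000).astype(np.float32)),np.median(W[m][:,2]),m.sum())
cv2.imwrite("pics/end.png",cv2.resize(c["color"][140:350,90:370],(800,600)))
E
```

```text
z0.081 t36.3 w0.0319 g59.5 [-0.5  0.1 -0.3] [ 0.6014 -0.2584  0.0807]
z0.079 t36.6 w0.0320 g59.5 [ 0.1 -0.8 -0.9] [ 0.6015 -0.2584  0.0788]
z0.077 t36.8 w0.0320 g59.5 [-0.3 -0.4  0.1] [ 0.6015 -0.2585  0.077 ]
True
rel t37.4 w0.0849 g0.0 [0.4 0.1 0.6] [ 0.6016 -0.2585  0.0773]
away t39.3 w0.0855 g0.0 [ 0.4  0.2 -0.6] [ 0.5004 -0.0007  0.2494]
((602.162841796875, -257.9466247558594), 17.158449172973633) 0.07408861272273423 211
```

View pics/end.png

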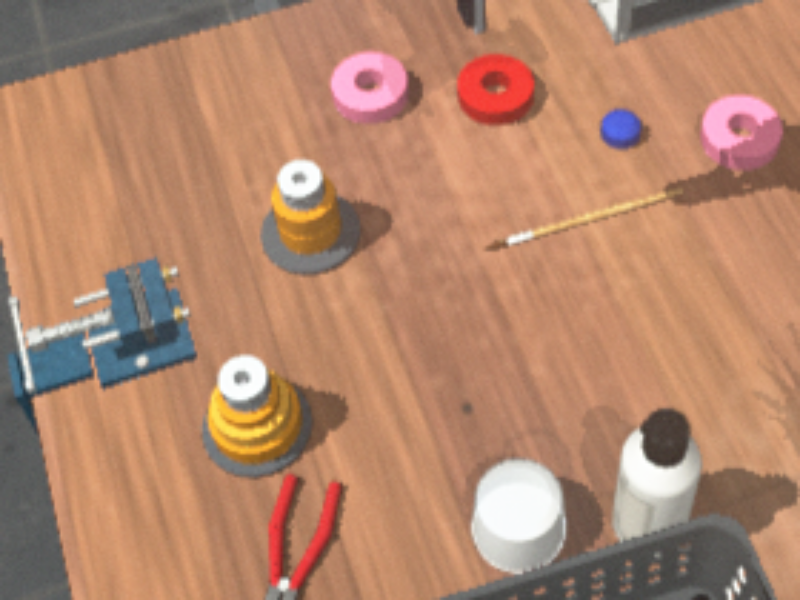

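The picture shows the stack complete, with the sleeve at (243,380). Its top measures 74 mm; 76 mm expected, within the scene camera's usual low bias. It is level and centred. The cap, the brush and the loaded stand are where they were.

```bash
python3 -c "
from plant import *
print(sign_off())"
```

```text
the job is handed in; nothing more can be done
None
```

The three rolls and the sleeve are stacked on the empty stand in the right order and released, nothing else looked moved in the last picture, and the job was handed in at about 39 s of the 96 s allowed; no verdict came back.

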